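Shake a chocolate mould loose and rack it on the sheet pan

ROBOT

A 6-joint arm with a two-finger parallel gripper is mounted at the origin on the work surface. World frame = base frame: x ahead of the robot, y to its left, z up, the work surface at z = 0. Lengths are in m, angles in rad, forces in N, time in s.
With the tool pointing down it reaches from about 0.25 to 0.8 m from the base axis. Payload 3.9 kg.
Tool frame: the origin (TCP) lies on the mounting face of the last link; the fingertips stand 173 mm ahead of it and the grasp point (between the pads) lies 155 mm ahead of it (robot.grip_depth is the z of the grasp point in the tool frame, in m); z points along the fingers, y is the line along which they close (so a half turn about z gives the same grasp; the last joint's range is limited). The gripper opens to 85 mm and grips with 20 to 120 N. Pads are 22 mm wide; open, the fingers measure 114 mm over their backs; the gripper's body (76 mm by 85 mm) begins 54 mm behind the grasp point. The pads swing forward as they close: fully open they stand 13 mm farther back than shut.
Start: joints at [1.169, 0.26, -0.138, 1.173, 0, 1.571], TCP at [0.205, 0.483, 0.405] pointing down, gripper open.
Joint ranges: [-2.78, 2.78], [-0.83, 1.72], [-1.28, 1.37], [-1.9, 2.12], [-1.57, 1.48], [-3.14, 3.14]. Speed limits (rad/s): [2.57, 2.57, 3.14, 3.14, 3.14, 3.14].

INTERFACE

Orientations are given as [roll, pitch, yaw] about the fixed x, y, z axes, in that order (R = Rz(yaw) Ry(pitch) Rx(roll)).
In Python, from workcell import robot gives the robot as it stands.
- The arm moves only by the tool move_arm, never from a script. Its argument "rows" is a list of rows, each a list of 2 entries, a list of its own where there are three numbers: the shift along the tool's x, y, z in mm, then the turn, a rotation vector about the tool's x, y, z in degrees. A call has 1 to 8 rows; each row is the pose to reach, as a shift and turn from the pose commanded when the call began, along the tool's axes at that moment; what a row does not reach only later rows make up. A row lasts 1/10 s, in which the tool goes at most 50 mm and 8.59 degrees, less where a joint would pass 70% of its speed; a pose out of reach is approached as far as the arm can. A call with a gripper value outside its range is refused whole. "hand" is the closure, from -1 (fully open) to 1 (shut), set as the call begins (left out, the last holds). The fingers move at their own pace and stop on an object; "squeeze" is the grip in N (left out, the last holds). Time passes only in rows, so rows that repeat a pose let the fingers close. It gives the time, the measured TCP pose, the force, the opening and the grip force at its end, in the units of the state.
- robot.read_state(): the state, without advancing time (a new reading comes with each control period).
- robot.snapshot(name): name is "scene" or "top"; returns the picture (400x640x3 uint8, red, green, blue); there is no depth.
- robot.camera_model(name): a dict with "fx", "fy", "cx", "cy" (pixels), "D" ([k1, k2, p1, p2, k3] as OpenCV has them; the pictures are not rectified), "view" (4x4, takes a point from world to camera coordinates). Camera axes: x right, y up, looking along -z (the intrinsics and any distortion apply to the point x, -y, -z); pixel columns grow to the right and rows downward; lengths in m; the calibration is good to about 2 mm. A picture is of the moment at which its call begins. camera_model takes no time and is no camera call.
- robot.sign_off(): hands the job in; it is judged then, once.
The state is a dict: "time_s": time; "joints": joint angles; "qvel": joint speeds; "effort": joint torques, N m; "position": TCP position; "tcp_rot": TCP orientation; "contact_force": force on the tool from outside, world axes, zero at the start; "moment": the same for the moment, N m; "grip_width": finger opening in m; "finger_force": force on a finger pad.
Only numpy, scipy, OpenCV 4.12 (cv2) and the standard library are available. Lean on these libraries where they do the work, as an engineer would, in place of code of your own. Each camera call takes 0.05 s, during which the arm holds its last target. There are 200 camera calls.

TASK

Lift the top white chocolate mould off the stack on the green board, set it on the shaker's plate inside the four black corner lips and let go of it; then twist the red spring knob clockwise all the way to its stop, hold it there for about a second and let go so that it springs back, which shakes the set chocolates loose. Afterwards move that mould onto the empty blue mat in the sheet pan, centred on the mat and along its length. Keep the mould level, set it down rather than dropping it, do not run the shaker empty, and leave the other moulds, the cup, the bowl and the can where they are.

Things in the scene. Friction and masses are not known exactly. Their poses are not given: they have to be found in the camera images.
- mould_top: top mould of the stack: white plastic, ten brown chocolates in its top, 150 (own x) x 56 (own y) x 28 high, 0.25 kg. Origin: centre of its underside. A foot 138 x 44, 7 high, nests 4 deep in the mould below (24 mm pitch); above it the full-width sides, 7 to 28 above the origin, are gripped across the 56 mm. Sides of stacked moulds are 3 apart: keep fingertips 8 or more above the origin
- mould_b: the second mould of the stack, same shape and axes; stays where it is
- mould_c: the lowest mould of the stack, same shape and axes, lying on the board; stays where it is
- mould_d: a mould of the same shape that already lies in the sheet pan; stays where it is
- board: green plastic board 300 (x) x 240 (y) x 12, fixed, on one side of the table (left or right), carrying the stack of three moulds and a steel cup. Origin: centre of its underside
- shaker: steel bench shaker, fixed, 250 (own x, away from the robot) x 210 (own y), in the middle of the table; housing top 55 above the table. Origin: centre of its underside. Plate on the far half, knob on the near half, 120 nearer than the plate's centre
- plate_center (a point): centre of the top of the shaker's plate, 70 above the table, axes as the shaker's. The mould lies here, its length along this y, its origin at this point. Four black L-shaped corner lips, 12 high, leave 160 (y) x 66 (x) between them, 5 all round the mould; the middle 120 of each long side is open for the fingers
- knob (a joint): spring-return knob of the shaker: 0 at rest, grows clockwise seen from above to the stop at 1.2 rad; the spring (about 0.07 N m at rest, 0.22 N m at the stop) turns it back when let go
- knob_grip (a point): on the knob's vertical axis at the height to grip, 90 above the table. Red grip bar 70 long (own x) x 16 wide (own y, grip across this), 66 to 104 above the table, on a black disc of 64 diameter, 57 to 66 above the table; axes turn with the knob and equal the shaker's at rest
- pan: aluminium sheet pan 330 (x) x 240 (y) x 25 high, wall and floor 4 thick, fixed, on the other side of the table. Origin: centre of its underside. Its near or far half holds mould_d, the other half the mat
- mat_center (a point): centre of the top of the blue mat, 180 (own x) x 84 (own y) x 2 thick, fixed on the floor of the pan; top 6 above the table, 140 from the other mould. The mould finally lies here with its length along the mat's x, either way round
- cup: open steel cup, 64 wide, 75 high, upright on the green board beyond the stack; origin: centre of its underside
- bowl: steel bowl 140 wide, 60 high, at the side of the table
- can: can 72 wide, 90 high, at the side of the table

How it is judged:
On the way, in this order (a step that is already met when the one before it is completed fails the run):
1. the mould lies flat on the shaker's plate inside the corner lips, let go (x of mould_top in the frame of plate_center between -0.013 and 0.013 m and y of mould_top in the frame of plate_center between -0.013 and 0.013 m and z of mould_top in the frame of plate_center between -0.005 and 0.005 m and angle between mould_top's own z axis and vertical below 0.1 rad and contact force between the fingers and mould_top below 0.2 N and angle between the x axis of mould_top and the y axis of plate_center, either way round below 0.2 rad), for 0.2 s.
2. the knob is twisted clockwise to its stop (within 0.1 rad) and held there for half a second with the mould on the plate (value of joint knob above 1.1 rad and x of mould_top in the frame of plate_center between -0.013 and 0.013 m and y of mould_top in the frame of plate_center between -0.013 and 0.013 m and z of mould_top in the frame of plate_center between -0.005 and 0.005 m and angle between mould_top's own z axis and vertical below 0.1 rad and angle between the x axis of mould_top and the y axis of plate_center, either way round below 0.2 rad), for 0.5 s.
3. the knob is let go and has sprung back, the mould still on the plate (value of joint knob below 0.1 rad and contact force between the fingers and shaker below 0.2 N and x of mould_top in the frame of plate_center between -0.013 and 0.013 m and y of mould_top in the frame of plate_center between -0.013 and 0.013 m and z of mould_top in the frame of plate_center between -0.005 and 0.005 m and angle between mould_top's own z axis and vertical below 0.1 rad and angle between the x axis of mould_top and the y axis of plate_center, either way round below 0.2 rad), for 0.1 s.
At the end, for the whole second after the job is handed in: The mould that was on top lies flat on the blue mat, its centre within 20 mm of the mat's along each axis and its length within 0.2 rad of the mat's, at rest and let go; the knob is back at rest (under 0.1 rad); the three other moulds are within 30 mm of where they began (x of mould_top in the frame of mat_center between -0.02 and 0.02 m and y of mould_top in the frame of mat_center between -0.02 and 0.02 m and z of mould_top in the frame of mat_center between -0.005 and 0.005 m and angle between the x axis of mould_top and the x axis of mat_center, either way round below 0.2 rad and angle between mould_top's own z axis and vertical below 0.1 rad and contact force between the fingers and mould_top below 0.2 N and linear speed of mould_top below 0.02 m/s and value of joint knob below 0.1 rad and distance of each of mould_b, mould_c, mould_d from where it was at the start of the episode below 0.03 m); the robot touches nothing.
It fails at once if the mould is tipped by more than 0.4 rad (angle between mould_top's own z axis and vertical above 0.4 rad).
It fails at once if the mould is let go more than 30 mm above the plate or mat (dropped) ((contact force between the fingers and mould_top below 0.2 N and horizontal distance between mould_top and plate_center below 0.1 m and z of mould_top in the frame of plate_center above 0.03 m) or (contact force between the fingers and mould_top below 0.2 N and horizontal distance between mould_top and mat_center below 0.1 m and z of mould_top in the frame of mat_center above 0.03 m)).
It fails at once if the shaker is run empty (knob past 0.8 rad without the mould on the plate) (value of joint knob above 0.8 rad and horizontal distance between mould_top and plate_center above 0.03 m).
It fails at once if another mould is moved by more than 30 mm (distance of any of mould_b, mould_c, mould_d from where it was at the start of the episode above 0.03 m).
It fails at once if the cup, the bowl or the can is moved by more than 40 mm (distance of any of cup, bowl, can from where it was at the start of the episode above 0.04 m).
It also fails if it takes over 72 s, if anything falls off the work surface, if the arm or the gripper's body presses on something with over 40 N, if the wrist force passes 120 N, or if a joint passes its speed limit or range.

## Working session

There is one attempt and no reset: what is moved stays moved. The work goes in short steps, Python scripts to look and compute and a tool call to move; the robot and the scene stay as the last step left them, time stands still between calls to the robot, and variables do not carry over. Pictures are saved under pics/ and viewed, at most 13 in all, crops included, and the job is handed in when it is done.

Besides the shell and the picture viewer there is one more tool, called after "Emit:" as name(argument=value, ...), one argument or row to a line, values as JSON. move_arm: Moves the arm, as the interface text tells. Its arguments: {"type":"object","properties":{"rows":{"type":"array","items":{"type":"array"}},"hand":{"type":"number"},"squeeze":{"type":"number"}},"required":["rows"]}

```bash
mkdir -p pics
cat > snap.py <<'E'
import sys,cv2
from workcell import robot
def snap(n,tag):
    im=robot.snapshot(n)[:,:,::-1].copy(); cv2.imwrite(f'pics/{n}_{tag}.png',im); return im
if __name__=='__main__':
    import numpy as np; np.set_printoptions(precision=4,suppress=True)
    for n in ('scene','top'):
        snap(n,sys.argv[1]); print(n,robot.camera_model(n))
    s=robot.read_state(); print(s)
E
python3 snap.py 0
```

```text
scene {'fx': 389.6003463966449, 'fy': 389.6003463966449, 'cx': 324.4447551098643, 'cy': 199.17320711776097, 'D': array([-0.0214,  0.    ,  0.    ,  0.    ,  0.    ]), 'view': array([[ 0.5188,  0.8549, -0.0083, -0.2634],
       [-0.6193,  0.3825,  0.6856,  0.2472],
       [ 0.5893, -0.3505,  0.7279, -1.6021],
       [ 0.    ,  0.    ,  0.    ,  1.    ]])}
top {'fx': 409.13388289907175, 'fy': 409.13388289907175, 'cx': 319.1166271434613, 'cy': 189.8959772817634, 'D': array([-0.0038,  0.    ,  0.    ,  0.    ,  0.    ]), 'view': array([[ 0.0096, -0.9997, -0.0206,  0.0038],
       [ 0.9947,  0.0074,  0.103 , -0.5245],
       [-0.1028, -0.0215,  0.9945, -1.4534],
       [ 0.    ,  0.    ,  0.    ,  1.    ]])}
{'time_s': 0.1, 'joints': array([ 1.169 ,  0.2607, -0.1392,  1.1727, -0.    ,  1.5708]), 'qvel': array([-0.0003, -0.0025,  0.003 ,  0.0001,  0.0004, -0.0006]), 'effort': array([ -0.0004, -40.6509,  25.4528,   0.0101,  -0.    ,  -0.    ]), 'position': array([0.2052, 0.4829, 0.4039]), 'tcp_rot': array([-3.1398,  0.    ,  2.7398]), 'contact_force': array([-1.1669, -0.1509,  0.592 ]), 'moment': array([ 0.0192, -0.0282,  0.0099]), 'finger_force': 0.0, 'grip_width': 0.08535647613078184}
```

View pics/scene_0.png

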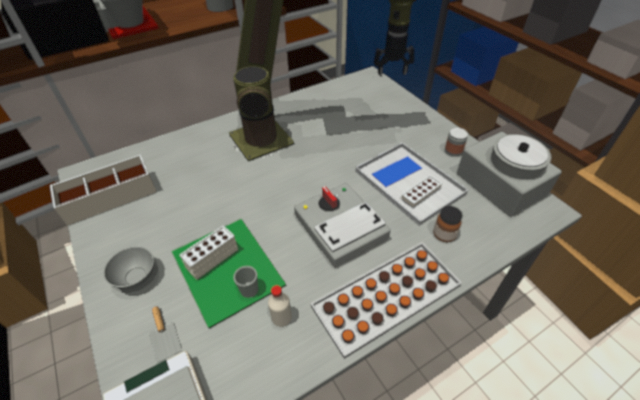

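View pics/top_0.png

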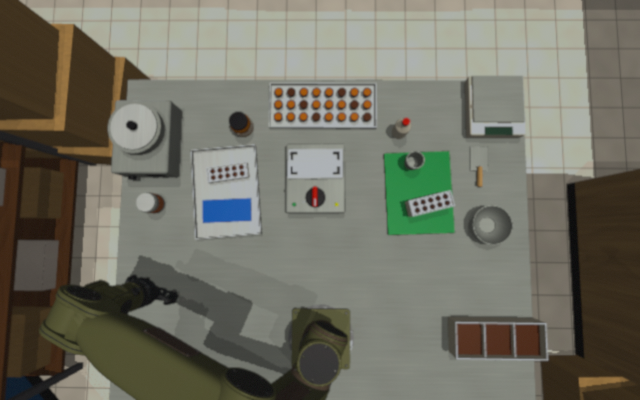

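The scene view shows the stack at about (210,250) on the green board, the shaker at (343,220), the red knob at (329,197), the mat at (397,172) and mould_d at (422,190). In the top view the stack is at (430,204), the knob at (315,197), the lips around (316,163) and the mat at (227,210).

```bash
cat > geo.py <<'E'
import cv2,numpy as np
from workcell import robot
np.set_printoptions(precision=4,suppress=True)
def ray(n,px):
    m=robot.camera_model(n); K=np.array([[m['fx'],0,m['cx']],[0,m['fy'],m['cy']],[0,0,1]])
    u=cv2.undistortPoints(np.array([[px]],float),K,m['D'])[0,0]
    V=m['view']; R,t=V[:3,:3],V[:3,3]
    return -R.T@t, R.T@np.array([u[0],-u[1],-1.])
def plane(n,px,z):
    c,d=ray(n,px); return c+d*(z-c[2])/d[2]
def tri(p1,p2):
    A=[];b=[]
    for n,p in (('scene',p1),('top',p2)):
        c,d=ray(n,p); d=d/np.linalg.norm(d); P=np.eye(3)-np.outer(d,d); A.append(P);b.append(P@c)
    x=np.linalg.lstsq(np.vstack(A),np.hstack(b),rcond=None)[0]
    return x,np.linalg.norm(np.vstack(A)@x-np.hstack(b))
def blobs(im,roi,mask,amin=3):
    x0,y0,x1,y1=roi; k=4
    c=cv2.resize(im[y0:y1,x0:x1],None,fx=k,fy=k,interpolation=cv2.INTER_CUBIC)
    m=mask(cv2.cvtColor(c,cv2.COLOR_BGR2HSV)).astype(np.uint8)
    n,l,st,ce=cv2.connectedComponentsWithStats(m)
    out=[]
    for i in range(1,n):
        if st[i,4]/k/k>=amin:
            cn=max(cv2.findContours((l==i).astype(np.uint8),0,2)[0],key=cv2.contourArea)
            r=cv2.boxPoints(cv2.minAreaRect(cn))
            f=lambda p:(np.array(p)+.5)/k-.5+[x0,y0]
            out.append((f(ce[i]),st[i,4]/k/k,f(r)))
    return out
dark=lambda t:(lambda h:h[...,2]<t)
blue=lambda h:(h[...,0]>95)&(h[...,0]<130)&(h[...,1]>120)
red=lambda h:((h[...,0]<8)|(h[...,0]>172))&(h[...,1]>150)&(h[...,2]>100)
green=lambda h:(h[...,0]>45)&(h[...,0]<80)&(h[...,1]>120)
E
cat > m1.py <<'E'
from geo import *
S=cv2.imread('pics/scene_0.png');T=cv2.imread('pics/top_0.png')
for nm,im,roi,mk in [('choc S',S,(178,222,242,262),dark(110)),('choc T',T,(404,188,456,220),dark(130)),
 ('lips S',S,(300,195,395,260),dark(70)),('lips T',T,(285,146,346,182),dark(70)),
 ('knob S',S,(312,180,345,212),red),('knob T',T,(300,180,332,212),red),
 ('mat S',S,(365,150,430,190),blue),('mat T',T,(195,190,260,230),blue),('board S',S,(165,215,295,330),green),('board T',T,(380,145,460,240),green)]:
    print(nm)
    for c,a,r in blobs(im,roi,mk): print('  ',c.round(1),round(a,1),r.round(1).tolist() if nm[:4] in('knob','mat ','lips') else '')
a=cv2.resize(S[215:285,165:255],None,fx=5,fy=5,interpolation=cv2.INTER_CUBIC);b=cv2.resize(T[185:225,400:460],None,fx=7,fy=7,interpolation=cv2.INTER_CUBIC)
c=cv2.resize(S[178:268,290:400],None,fx=3,fy=3,interpolation=cv2.INTER_CUBIC);d=cv2.resize(T[142:218,282:350],None,fx=3,fy=3,interpolation=cv2.INTER_CUBIC)
o=np.zeros((600,800,3),np.uint8);
for i,(x,y) in zip((a,c),((0,0),(0,0))): pass
o=np.zeros((640,880,3),np.uint8);o[:350,:450]=a;o[:280,455:875]=b;o[355:625,:330]=c;o[355:583,455:659]=d
cv2.imwrite('pics/crop1.png',cv2.resize(o,(800,582)))
E
python3 m1.py
```

```text
choc S
   [220.  232.8] 11.3 
   [224.5 237.1] 9.8 
   [212.6 237.8] 12.6 
   [228.8 251.2] 249.3 
   [217.2 242.3] 10.6 
   [205. 243.] 11.8 
   [209.5 247.6] 10.8 
   [197.2 248.4] 11.8 
   [210.9 257.5] 51.6 
   [201.7 252.9] 12.9 
   [189.2 253.8] 13.1 
   [193.9 258.5] 11.6 
choc T
   [451.8 188.5] 3.6 
   [421.1 210.3] 345.6 
   [444.9 196. ] 23.1 
   [438.5 200.9] 45.1 
   [430.2 199.6] 22.4 
   [422.7 201.6] 22.0 
   [446.8 202.5] 22.8 
   [415.2 203.4] 22.5 
   [432.  206.2] 22.9 
   [424.5 207.9] 22.3 
   [417.  209.8] 23.1 
   [453.7 218.1] 5.1 
lips S
   [326.7 204.7] 122.8 [[317.7, 208.3], [320.0, 196.7], [339.2, 200.4], [337.0, 212.0]]
   [365.2 206.3] 7.3 [[361.3, 206.6], [362.1, 204.0], [368.9, 206.0], [368.1, 208.7]]
   [376.6 218.7] 11.2 [[374.9, 215.4], [378.4, 215.4], [378.4, 221.4], [374.9, 221.4]]
   [322.3 226.4] 10.6 [[319.8, 228.5], [321.7, 223.1], [324.8, 224.2], [322.9, 229.6]]
   [334.  240.9] 9.7 [[329.1, 241.7], [329.9, 238.1], [337.8, 239.9], [337.0, 243.5]]
lips T
   [336.7 152.9] 3.1 [[334.9, 152.6], [335.4, 151.5], [338.1, 152.9], [337.6, 154.0]]
knob S
   [329.7 195.7] 65.1 [[321.1, 190.6], [324.6, 187.1], [336.6, 199.1], [333.1, 202.6]]
knob T
   [314.6 194.2] 70.2 [[311.9, 186.4], [317.1, 186.4], [317.1, 205.6], [311.9, 205.6]]
mat S
   [396.1 171.1] 661.2 [[372.3, 173.5], [413.0, 153.2], [420.6, 168.4], [379.9, 188.7]]
mat T
   [226.4 210.1] 1031.6 [[201.9, 200.1], [250.0, 198.2], [250.8, 220.1], [202.8, 222.0]]
board S
   [230.4 278. ] 4179.1 
board T
   [416.5 192.9] 4088.0
```

View pics/crop1.png

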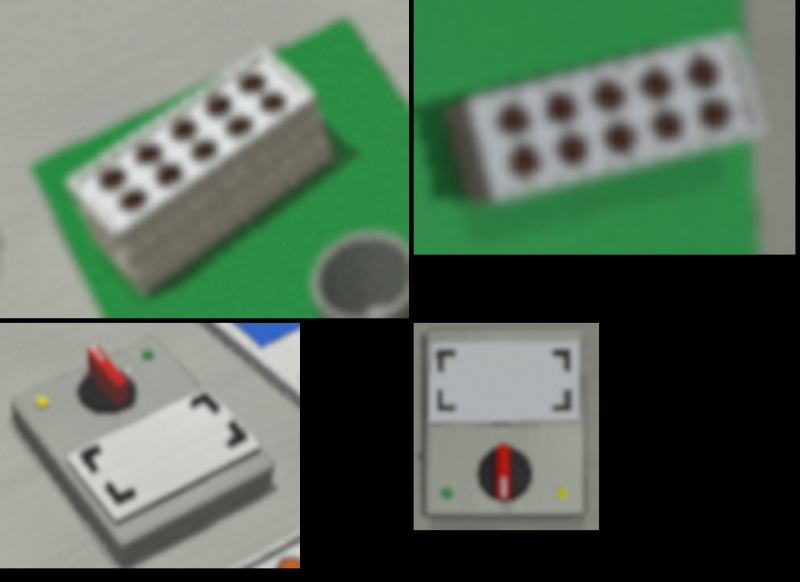

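The crops show ten clearly separated chocolates on the top mould, four black lips on the plate, and the knob bar with a pale mark at its near end. Next I triangulate the matched features.

```bash
cat > m2.py <<'E'
from geo import *
from scipy.optimize import linear_sum_assignment as lsa
import sys
tag=sys.argv[1] if len(sys.argv)>1 else '0'
S=cv2.imread('pics/scene_0.png');T=cv2.imread('pics/top_0.png')
def match(ps,pt,z):
    A=np.array([plane('scene',p,z)[:2] for p in ps]);B=np.array([plane('top',p,z)[:2] for p in pt])
    D=np.linalg.norm(A[:,None]-B[None],axis=2);i,j=lsa(D)
    return np.array([np.r_[tri(ps[a],pt[b])] if 0 else np.append(*tri(ps[a],pt[b])) for a,b in zip(i,j)])
cs=[c for c,a,_ in blobs(S,(178,222,242,262),dark(110)) if 8<a<15]
ct=[c for c,a,_ in blobs(T,(404,188,456,220),dark(110)) if 8<a<40]
print(len(cs),len(ct))
X=match(cs,ct,.088); print(X)
c=X[:,:3].mean(0); v=np.linalg.svd(X[:,:2]-c[:2])[2][0]; print('mould top',c,'res',X[:,3].max(),'yaw',np.arctan2(v[1],v[0]))
ls=[c for c,a,_ in blobs(S,(300,195,395,260),dark(75)) if 5<a<20]
lt=[c for c,a,_ in blobs(T,(285,146,346,177),dark(115)) if 3<a<40]
print(len(ls),len(lt),np.array(lt))
L=match(ls,lt,.08);print(L); print('plate',L[:,:3].mean(0))
f=lambda L:L[np.lexsort((L[:,1],L[:,0]>L[:,0].mean()))]
L=f(L);print('yaw',[np.arctan2(*(-(b-a)[:1],(b-a)[1])) for a,b in ((L[0],L[1]),(L[2],L[3]))])
ms=blobs(S,(365,150,430,190),blue,100)[0][0];mt=blobs(T,(195,190,260,230),blue,100)[0]
print('mat',tri(ms,mt[0]),plane('scene',ms,.006),plane('top',mt[0],.006),np.array([plane('top',p,.006) for p in mt[2]]))
red2=lambda h:((h[...,0]<12)|(h[...,0]>168))&(h[...,1]>60)&(h[...,2]>60)
for r in (red,red2):
    k=blobs(T,(300,180,332,214),r,20)[0]; print('knob T',k[1],plane('top',k[0],.1),[plane('top',p,.104)[:2] for p in k[2]])
    k2=blobs(S,(312,180,345,212),r,20)[0];print('tri',tri(k2[0],k[0]))
E
python3 m2.py
```

```text
10 10
[[ 0.4523 -0.3297  0.0859  0.0008]
 [ 0.4745 -0.3241  0.0859  0.001 ]
 [ 0.4587 -0.3553  0.0862  0.001 ]
 [ 0.481  -0.3497  0.0856  0.0011]
 [ 0.465  -0.3811  0.0858  0.0011]
 [ 0.4878 -0.3755  0.086   0.0012]
 [ 0.4722 -0.4067  0.0862  0.001 ]
 [ 0.4942 -0.401   0.0863  0.0012]
 [ 0.4784 -0.4324  0.0858  0.0008]
 [ 0.5008 -0.4264  0.0856  0.001 ]]
mould top [ 0.4765 -0.3782  0.0859] res 0.0012403004128093821 yaw -1.3198089570506384
4 4 [[336.658  153.9817]
 [292.4299 154.1056]
 [337.143  170.8523]
 [292.4461 171.5143]]
[[ 0.5846  0.1031  0.0765  0.0023]
 [ 0.6462  0.1035  0.0775  0.0014]
 [ 0.5869 -0.055   0.0795  0.0008]
 [ 0.6478 -0.0529  0.0752  0.0011]]
plate [0.6163 0.0247 0.0772]
yaw [array([0.0146]), array([0.0101])]
mat (array([0.4499, 0.3488, 0.0046]), np.float64(0.0001227441045404688)) [0.451  0.3478 0.006 ] [0.4497 0.3484 0.006 ] [[0.4858 0.4402 0.006 ]
 [0.4942 0.2626 0.006 ]
 [0.4139 0.2573 0.006 ]
 [0.4054 0.4338 0.006 ]]
knob T 70.25 [0.5019 0.022  0.1   ] [array([0.5285, 0.0315]), array([0.5286, 0.0135]), array([0.4625, 0.0128]), array([0.4623, 0.0308])]
tri (array([0.5026, 0.0228, 0.0968]), np.float64(0.0010203355101505536))
knob T 138.0 [0.4954 0.0223 0.1   ] [array([0.5319, 0.035 ]), array([0.5321, 0.011 ]), array([0.4591, 0.0102]), array([0.4589, 0.0342])]
tri (array([0.4974, 0.0239, 0.0843]), np.float64(0.0018068474726163478))
```

```bash
cat > go.py <<'E'
import sys,numpy as np
from scipy.spatial.transform import Rotation as Ro
from workcell import robot
np.set_printoptions(precision=4,suppress=True)
def delta(x,y,z,yaw):
    s=robot.read_state(); R=Ro.from_euler('xyz',s['tcp_rot']); t=R.inv().apply(np.array([x,y,z])-s['position'])*1e3
    w=(R.inv()*Ro.from_euler('xyz',[np.pi,0,yaw])).as_rotvec(degrees=True)
    print('t',s['time_s'],'pos',s['position'],'rot',s['tcp_rot'],'F',s['contact_force'],'w',s['grip_width'],'ff',s['finger_force'],'j',s['joints']);print('shift',t.round(1),'turn',w.round(2))
if __name__=='__main__': delta(*map(float,sys.argv[1:5]))
E
python3 go.py .4765 -.3782 .35 1.822; python3 -c "from workcell import robot;print(robot.grip_depth)"
```

```text
t 0.1 pos [0.2052 0.4829 0.4039] rot [-3.1398  0.      2.7398] F [-1.1669 -0.1509  0.592 ] w 0.08535647613078184 ff 0.0 j [ 1.169   0.2607 -0.1392  1.1727 -0.      1.5708]
shift [-586.4 -686.3   55.2] turn [-0.1   0.05 52.59]
0.1547
```

Emit:
move_arm(
  rows=[
    [[-586, -686, 55], [0, 0, 52.6]],
    [[-586, -686, 55], [0, 0, 52.6]],
    [[-586, -686, 55], [0, 0, 52.6]],
    [[-586, -686, 55], [0, 0, 52.6]],
    [[-586, -686, 55], [0, 0, 52.6]],
    [[-586, -686, 55], [0, 0, 52.6]],
    [[-586, -686, 55], [0, 0, 52.6]],
    [[-586, -686, 55], [0, 0, 52.6]],
  ],
  hand=-1,
  squeeze=40,
)

```text
time_s: 0.9
position: [0.325, 0.1005, 0.3802]
tcp_rot: [3.141, 0.0, 1.822]
contact_force: [1.0, 0.4, -0.2]
grip_width: 0.0855
finger_force: 0.0
```

```bash
python3 go.py .4765 -.3782 .35 1.822
```

```text
t 0.9 pos [0.325  0.1005 0.3802] rot [3.1412 0.     1.8221] F [ 0.9696  0.3503 -0.2381] w 0.08545240081361452 ff 0.0 j [ 0.2998 -0.0454 -0.5588  1.0571 -0.      1.6192]
shift [-501.3   27.7   30.2] turn [0.02 0.   0.01]
```

Emit:
move_arm(
  rows=[
    [[-501, 28, 30], [0, 0, 0]],
    [[-501, 28, 30], [0, 0, 0]],
    [[-501, 28, 30], [0, 0, 0]],
    [[-501, 28, 30], [0, 0, 0]],
    [[-501, 28, 30], [0, 0, 0]],
    [[-501, 28, 30], [0, 0, 0]],
    [[-501, 28, 30], [0, 0, 0]],
    [[-501, 28, 30], [0, 0, 0]],
  ],
)

```text
time_s: 1.7
position: [0.4458, -0.2804, 0.3559]
tcp_rot: [-3.141, -0.001, 1.821]
contact_force: [1.6, 1.0, 0.9]
grip_width: 0.0856
finger_force: 0.0
```

```bash
python3 go.py .4765 -.3782 .35 1.822
```

```text
t 1.7 pos [ 0.4458 -0.2804  0.3559] rot [-3.1413 -0.0007  1.821 ] F [1.6396 1.0487 0.9464] w 0.0855634544018249 ff 0.0 j [-0.5616  0.2887 -0.2284  1.0544  0.0003  0.7589]
shift [-102.3    5.5    5.9] turn [-0.01 -0.04 -0.05]
```

Emit:
move_arm(
  rows=[
    [[-102, 5.5, 6], [0, 0, 0]],
    [[-102, 5.5, 6], [0, 0, 0]],
    [[-102, 5.5, 6], [0, 0, 0]],
    [[-102, 5.5, 6], [0, 0, 0]],
    [[-102, 5.5, 6], [0, 0, 0]],
    [[-102, 5.5, 6], [0, 0, 0]],
  ],
)

```text
time_s: 2.3
position: [0.4761, -0.3743, 0.3507]
tcp_rot: [-3.141, -0.001, 1.823]
contact_force: [0.3, 0.1, 0.3]
grip_width: 0.0848
finger_force: 0.0
```

```bash
python3 go.py .4765 -.3782 .241 1.822; python3 -c "
from snap import *
import numpy as np
s=snap('scene','1');t=snap('top','1')
a=cv2.resize(s[140:300,140:300],(400,400));b=cv2.resize(t[140:260,370:490],(400,400));cv2.imwrite('pics/c2.png',np.hstack([a,b]))"
```

```text
t 2.3 pos [ 0.4761 -0.3743  0.3507] rot [-3.1412 -0.0008  1.823 ] F [0.27   0.0596 0.2699] w 0.084824358827847 ff 0.0 j [-0.6662  0.4235 -0.0356  1.1125  0.0002  0.6523]
shift [ -4.   -0.6 109.7] turn [-0.02 -0.05  0.06]
```

View pics/c2.png

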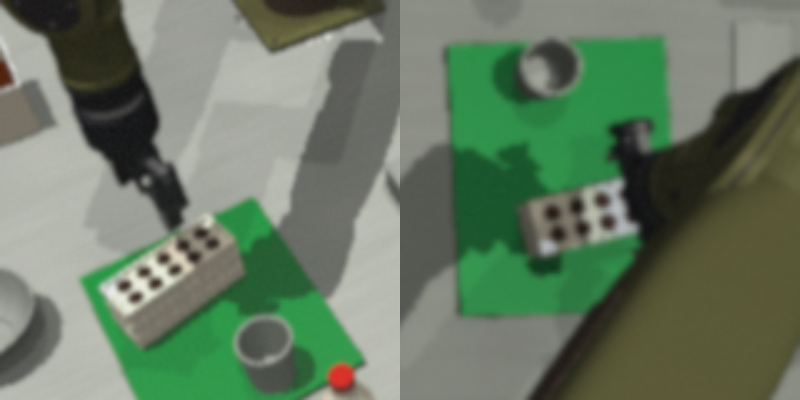

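The gripper stands above the stack, aligned with the mould's width; nothing has moved. Descending.

Emit:
move_arm(
  rows=[
    [[-4, -0.6, 40], [0, 0, 0]],
    [[-4, -0.6, 70], [0, 0, 0]],
    [[-4, -0.6, 90], [0, 0, 0]],
    [[-4, -0.6, 90], [0, 0, 0]],
    [[-4, -0.6, 90], [0, 0, 0]],
    [[-4, -0.6, 90], [0, 0, 0]],
  ],
)

```text
time_s: 3.0
position: [0.4776, -0.3799, 0.2623]
tcp_rot: [3.14, 0.002, 1.822]
contact_force: [-0.2, 0.3, 0.0]
grip_width: 0.0854
finger_force: 0.0
```

```bash
python3 go.py .4765 -.3782 .241 1.822
```

```text
t 3.0 pos [ 0.4776 -0.3799  0.2623] rot [3.1397 0.0024 1.8222] F [-0.1524  0.3183  0.0432] w 0.0853942215316252 ff 0.0 j [-0.672   0.4906 -0.1681  0.9091  0.      0.6474]
shift [ 2.  -0.7 21.3] turn [0.11 0.14 0.01]
```

Emit:
move_arm(
  rows=[
    [[1.5, -0.7, 10], [0, 0, 0]],
    [[1.5, -0.7, 21], [0, 0, 0]],
    [[1.5, -0.7, 21], [0, 0, 0]],
    [[1.5, -0.7, 21], [0, 0, 0]],
  ],
)

```text
time_s: 3.4
position: [0.4756, -0.3783, 0.2389]
tcp_rot: [-3.141, -0.001, 1.822]
contact_force: [-0.2, 0.1, -0.1]
grip_width: 0.0856
finger_force: 0.0
```

Emit:
move_arm(
  rows=[
    [[0, 0, 0], [0, 0, 0]],
    [[0, 0, 0], [0, 0, 0]],
    [[0, 0, 0], [0, 0, 0]],
    [[0, 0, 0], [0, 0, 0]],
    [[0, 0, 0], [0, 0, 0]],
    [[0, 0, 0], [0, 0, 0]],
    [[0, 0, 0], [0, 0, 0]],
    [[0, 0, 0], [0, 0, 0]],
  ],
  hand=1,
  squeeze=40,
)

```text
time_s: 4.2
position: [0.4762, -0.3787, 0.2401]
tcp_rot: [3.141, 0.001, 1.822]
contact_force: [0.8, 0.1, 5.6]
grip_width: 0.0549
finger_force: 44.0
```

```bash
python3 go.py .4765 -.3782 .40 1.822
```

```text
t 4.2 pos [ 0.4762 -0.3787  0.2401] rot [3.1406 0.001  1.8218] F [0.8386 0.1027 5.605 ] w 0.054931741344197135 ff 44.02387261390686 j [-0.6718  0.5083 -0.2022  0.8589  0.0002  0.648 ]
shift [   0.2    0.6 -159.9] turn [ 0.06  0.06 -0.01]
```

Emit:
move_arm(
  rows=[
    [[0, 0, -5], [0, 0, 0]],
    [[0, 0, -15], [0, 0, 0]],
    [[0, 0, -40], [0, 0, 0]],
    [[0, 0, -80], [0, 0, 0]],
    [[0, 0, -120], [0, 0, 0]],
    [[0, 0, -140], [0, 0, 0]],
    [[0, 0, -140], [0, 0, 0]],
    [[0, 0, -140], [0, 0, 0]],
  ],
)

```text
time_s: 5.0
position: [0.4755, -0.3783, 0.3789]
tcp_rot: [-3.141, -0.001, 1.822]
contact_force: [-0.3, 0.7, -3.3]
grip_width: 0.0554
finger_force: 43.4
```

```bash
python3 go.py .6163 .0247 .38 1.583
python3 - <<'E'
from snap import *
import numpy as np
s=snap('scene','2');t=snap('top','2')
a=cv2.resize(s[120:280,140:300],(400,400));b=cv2.resize(t[140:260,370:490],(400,400));cv2.imwrite('pics/c3.png',np.hstack([a,b]))
E
```

```text
t 5.0 pos [ 0.4755 -0.3783  0.3789] rot [-3.1409 -0.0008  1.8217] F [-0.3008  0.6657 -3.29  ] w 0.05541145992224765 ff 43.35750997066498 j [-0.672   0.4137  0.0233  1.1815 -0.0001  0.6479]
shift [355.4 236.4  -1. ] turn [-0.05 -0.04 13.67]
```

View pics/c3.png

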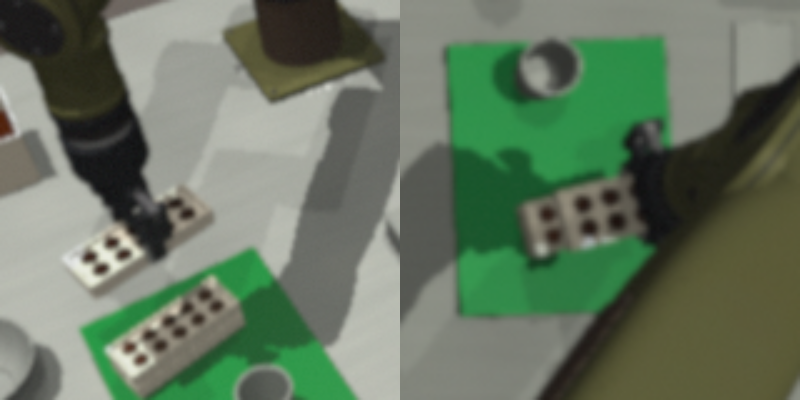

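One mould is lifted level, with the other two left in place. Now to the plate.

Emit:
move_arm(
  rows=[
    [[40, 27, 0], [0, 0, 2]],
    [[80, 53, 0], [0, 0, 4]],
    [[120, 80, 0], [0, 0, 6]],
    [[160, 107, 0], [0, 0, 8]],
    [[200, 133, 0], [0, 0, 10]],
    [[240, 160, 0], [0, 0, 12]],
    [[280, 187, 0], [0, 0, 13.6]],
    [[310, 207, 0], [0, 0, 13.6]],
  ],
)

```text
time_s: 5.9
position: [0.5994, -0.024, 0.3772]
tcp_rot: [-3.138, -0.001, 1.586]
contact_force: [0.3, 0.2, -2.3]
grip_width: 0.0549
finger_force: 43.4
```

```bash
python3 go.py .6163 .0247 .36 1.583
```

```text
t 5.9 pos [ 0.5994 -0.024   0.3772] rot [-3.1378 -0.0008  1.5857] F [ 0.2871  0.2075 -2.3275] w 0.054872117160129394 ff 43.38868707418442 j [-0.0401  0.4022  0.0006  1.173   0.0006  1.5158]
shift [48.4 17.7 17.1] turn [-0.22 -0.05  0.16]
```

Emit:
move_arm(
  rows=[
    [[24, 9, 0], [0, 0, 0.1]],
    [[46, 16, 0], [0, 0, 0.1]],
    [[46, 16, 0], [0, 0, 0.1]],
    [[46, 16, 20], [0, 0, 0.1]],
    [[46, 16, 50], [0, 0, 0.1]],
    [[46, 16, 80], [0, 0, 0.1]],
    [[46, 16, 80], [0, 0, 0.1]],
    [[46, 16, 80], [0, 0, 0.1]],
  ],
)

```text
time_s: 6.7
position: [0.614, 0.0189, 0.2984]
tcp_rot: [-3.138, 0.0, 1.582]
contact_force: [1.2, -0.1, -2.3]
grip_width: 0.0549
finger_force: 43.8
```

```bash
python3 go.py .6163 .0247 .251 1.583;python3 - <<'E'
from snap import *
import numpy as np
s=snap('scene','3');t=snap('top','3')
a=cv2.resize(s[140:270,280:410],(400,400));b=cv2.resize(t[120:220,260:360],(400,400));cv2.imwrite('pics/c4.png',np.hstack([a,b]))
E
```

```text
t 6.7 pos [0.614  0.0189 0.2984] rot [-3.1378  0.0003  1.582 ] F [ 1.1554 -0.1015 -2.2685] w 0.05494507325999679 ff 43.82158398628235 j [ 0.0308  0.4717 -0.0983  1.0046 -0.0002  1.5904]
shift [ 5.8  2.6 47.3] turn [-0.22  0.02 -0.06]
```

View pics/c4.png

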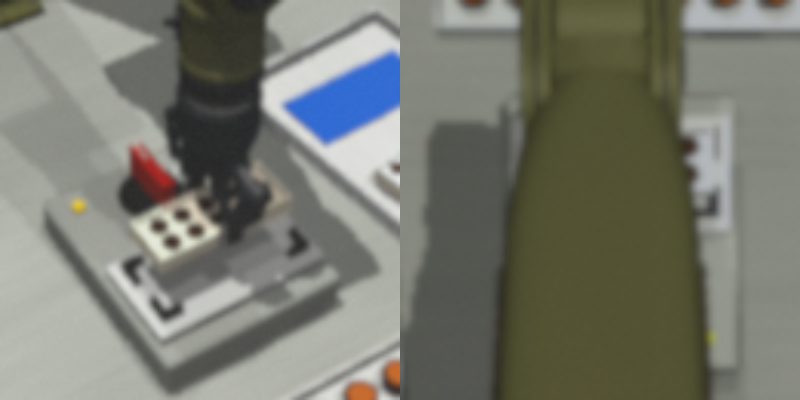

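The mould hovers over the plate between the lips, a few mm short of centre. Correct and lower.

Emit:
move_arm(
  rows=[
    [[6, 2.6, 0], [-0.2, 0, 0]],
    [[6, 2.6, 0], [-0.2, 0, 0]],
    [[6, 2.6, 15], [-0.2, 0, 0]],
    [[6, 2.6, 25], [-0.2, 0, 0]],
    [[6, 2.6, 30], [-0.2, 0, 0]],
    [[6, 2.6, 30], [-0.2, 0, 0]],
    [[6, 2.6, 30], [-0.2, 0, 0]],
  ],
)

```text
time_s: 7.5
position: [0.6174, 0.0255, 0.2697]
tcp_rot: [3.138, 0.0, 1.583]
contact_force: [-0.1, 0.5, -2.0]
grip_width: 0.0548
finger_force: 43.9
```

```bash
python3 go.py .6163 .0247 .251 1.583;python3 go.py .6163 .0247 .251 1.583|tail -1
```

```text
t 7.5 pos [0.6174 0.0255 0.2697] rot [3.138  0.     1.5826] F [-0.0804  0.5137 -2.0186] w 0.05475630098722888 ff 43.85200560092926 j [ 0.0413  0.4962 -0.1369  0.9341 -0.0002  1.6002]
shift [-0.8 -1.2 18.7] turn [ 0.21  0.   -0.02]
shift [-0.8 -1.2 18.7] turn [ 0.21  0.   -0.02]
```

Emit:
move_arm(
  rows=[
    [[-0.8, -1, 8], [0.1, 0, 0]],
    [[-0.8, -1, 14], [0.1, 0, 0]],
    [[-0.8, -1, 16], [0.1, 0, 0]],
    [[-0.8, -1, 17], [0.1, 0, 0]],
    [[-0.8, -1, 17], [0.1, 0, 0]],
  ],
)

```text
time_s: 8.0
position: [0.6163, 0.0247, 0.2523]
tcp_rot: [3.14, 0.0, 1.583]
contact_force: [0.5, -0.2, -1.6]
grip_width: 0.0554
finger_force: 43.9
```

Emit:
move_arm(
  rows=[
    [[0, 0, 1], [0, 0, 0]],
    [[0, 0, 1], [0, 0, 0]],
  ],
)

```text
time_s: 8.2
position: [0.6164, 0.0247, 0.2516]
tcp_rot: [3.14, -0.0, 1.583]
contact_force: [-0.4, -0.9, -1.6]
grip_width: 0.0551
finger_force: 43.9
```

Emit:
move_arm(
  rows=[
    [[0, 0, 1], [0, 0, 0]],
    [[0, 0, 1], [0, 0, 0]],
  ],
)

```text
time_s: 8.4
position: [0.6163, 0.0247, 0.2505]
tcp_rot: [3.14, -0.0, 1.583]
contact_force: [-0.0, -0.2, -2.9]
grip_width: 0.0552
finger_force: 43.9
```

Emit:
move_arm(
  rows=[
    [[0, 0, 1], [0, 0, 0]],
    [[0, 0, 1], [0, 0, 0]],
  ],
)

```text
time_s: 8.6
position: [0.6164, 0.0247, 0.2501]
tcp_rot: [3.139, 0.0, 1.583]
contact_force: [-1.0, 0.3, 2.0]
grip_width: 0.0551
finger_force: 44.3
```

Contact is felt at 0.250, which agrees with the plate at 0.070. Release and rise.

Emit:
move_arm(
  rows=[
    [[0, 0, 0], [0, 0, 0]],
    [[0, 0, 0], [0, 0, 0]],
    [[0, 0, 0], [0, 0, 0]],
    [[0, 0, 0], [0, 0, 0]],
    [[0, 0, 0], [0, 0, 0]],
    [[0, 0, 0], [0, 0, 0]],
    [[0, 0, 0], [0, 0, 0]],
  ],
  hand=-1,
)

```text
time_s: 9.3
position: [0.6163, 0.0247, 0.2494]
tcp_rot: [3.14, -0.0, 1.583]
contact_force: [-0.3, 0.5, -0.3]
grip_width: 0.0856
finger_force: 0.0
```

Emit:
move_arm(
  rows=[
    [[0, 0, -20], [0, 0, 0]],
    [[0, 0, -60], [0, 0, 0]],
    [[0, 0, -100], [0, 0, 0]],
    [[-40, -50, -110], [0, 0, 0]],
    [[-80, -100, -110], [0, 0, 0]],
    [[-120, -130, -110], [0, 0, 0]],
    [[-160, -150, -110], [0, 0, 0]],
    [[-160, -150, -110], [0, 0, 0]],
  ],
)

```text
time_s: 10.1
position: [0.4654, -0.1391, 0.3595]
tcp_rot: [3.141, 0.001, 1.58]
contact_force: [0.7, 0.7, -0.6]
grip_width: 0.0855
finger_force: 0.0
```

```bash
python3 go.py .4965 .0230 .37 3.1536;python3 - <<'E'
from snap import *
import numpy as np
s=snap('scene','4');t=snap('top','4')
a=cv2.resize(s[160:260,290:390],(400,400));b=cv2.resize(t[130:230,265:365],(400,400));cv2.imwrite('pics/c5.png',np.hstack([a,b]))
E
```

```text
t 10.1 pos [ 0.4654 -0.1391  0.3595] rot [3.1409 0.001  1.5801] F [ 0.7435  0.6517 -0.6424] w 0.08546074465709419 ff 0.0 j [-0.2903  0.2179 -0.317   1.0349 -0.0007  1.2713]
shift [161.8  32.6 -10.6] turn [ -0.01   0.08 -90.16]
```

View pics/c5.png

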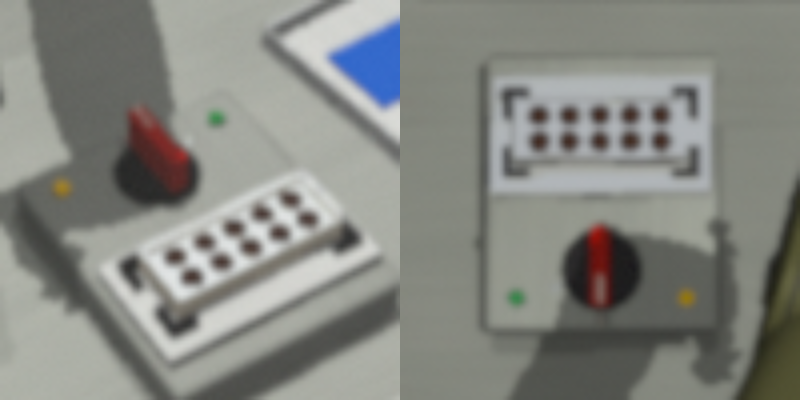

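The mould lies flat and centred between the four lips: in the crop, chocolate centre (600,128) against lip centre (600,131). The knob is at rest. Next, the knob.

Emit:
move_arm(
  rows=[
    [[40, 8, -10], [0, 0, -8]],
    [[80, 16, -10], [0, 0, -16]],
    [[120, 25, -10], [0, 0, -24]],
    [[160, 32, -10], [0, 0, -32]],
    [[162, 33, -10], [0, 0, -40]],
    [[162, 33, -10], [0, 0, -48]],
    [[162, 33, -10], [0, 0, -56]],
    [[162, 33, -10], [0, 0, -64]],
  ],
)

```text
time_s: 11.0
position: [0.4996, 0.0267, 0.3692]
tcp_rot: [3.14, 0.002, 2.707]
contact_force: [-0.3, -0.1, 0.2]
grip_width: 0.0851
finger_force: 0.0
```

```bash
python3 go.py .4965 .0230 .33 3.1536
```

```text
t 11.0 pos [0.4996 0.0267 0.3692] rot [3.1402 0.0016 2.7073] F [-0.3019 -0.0546  0.1847] w 0.08507906985707099 ff 0.0 j [ 0.0532  0.2356 -0.2665  1.0666  0.0005  0.4875]
shift [ 1.3 -4.7 39.2] turn [  0.06   0.11 -25.57]
```

Emit:
move_arm(
  rows=[
    [[1, -5, 10], [0, 0, -8]],
    [[1, -5, 20], [0, 0, -16]],
    [[1, -5, 30], [0, 0, -24]],
    [[1, -5, 39], [0, 0, -25.6]],
    [[1, -5, 39], [0, 0, -25.6]],
    [[1, -5, 39], [0, 0, -25.6]],
  ],
)

```text
time_s: 11.6
position: [0.4963, 0.0216, 0.3302]
tcp_rot: [3.141, 0.002, -3.138]
contact_force: [0.1, -0.2, -0.6]
grip_width: 0.0854
finger_force: 0.0
```

```bash
python3 go.py .4965 .0230 .248 3.1536
```

```text
t 11.6 pos [0.4963 0.0216 0.3302] rot [ 3.1414  0.0016 -3.1381] F [ 0.0881 -0.2095 -0.596 ] w 0.08535501458462123 ff 0.0 j [ 0.0435  0.2569 -0.3453  0.967   0.0001  0.0399]
shift [-0.   1.4 82.3] turn [ 0.01  0.09 -0.49]
```

Emit:
move_arm(
  rows=[
    [[0, 1.2, 30], [0, 0, -0.5]],
    [[0, 1.2, 55], [0, 0, -0.5]],
    [[0, 1.2, 72], [0, 0, -0.5]],
    [[0, 1.2, 82], [0, 0, -0.5]],
    [[0, 1.2, 82], [0, 0, -0.5]],
    [[0, 1.2, 82], [0, 0, -0.5]],
  ],
)

```text
time_s: 12.2
position: [0.4968, 0.0225, 0.249]
tcp_rot: [3.142, 0.003, -3.128]
contact_force: [-0.2, 0.5, 0.9]
grip_width: 0.0853
finger_force: 0.0
```

```bash
python3 go.py .4965 .0230 .248 3.1536
```

```text
t 12.2 pos [0.4968 0.0225 0.249 ] rot [ 3.1415  0.0029 -3.1284] F [-0.1694  0.4947  0.8879] w 0.08531333658059406 ff 0.0 j [ 0.0452  0.3345 -0.4735  0.7599 -0.      0.032 ]
shift [0.3 0.6 1. ] turn [0.   0.17 0.07]
```

Emit:
move_arm(
  rows=[
    [[0, 0, 0], [0, 0, 0]],
    [[0, 0, 0], [0, 0, 0]],
    [[0, 0, 0], [0, 0, 0]],
    [[0, 0, 0], [0, 0, 0]],
    [[0, 0, 0], [0, 0, 0]],
    [[0, 0, 0], [0, 0, 0]],
    [[0, 0, 0], [0, 0, 0]],
    [[0, 0, 0], [0, 0, 0]],
  ],
  hand=1,
  squeeze=60,
)

```text
time_s: 13.0
position: [0.4964, 0.0226, 0.2487]
tcp_rot: [3.141, 0.002, -3.128]
contact_force: [-1.1, 1.9, 5.1]
grip_width: 0.0151
finger_force: 59.1
```

```bash
python3 go.py .4965 .0230 .248 1.9336; python3 -c "
from workcell import robot;print(robot.read_state()['moment'])"
```

```text
t 13.0 pos [0.4964 0.0226 0.2487] rot [ 3.1407  0.0022 -3.1279] F [-1.0968  1.927   5.1312] w 0.015110146214120487 ff 59.07730221748352 j [ 0.0453  0.3344 -0.4747  0.7595  0.0008  0.0316]
shift [-0.1  0.4  0.7] turn [ 0.12  0.08 70.  ]
[ 0.41203122  0.28862356 -0.10313394]
```

Emit:
move_arm(
  rows=[
    [[0, 0, 0], [0, 0, 7]],
    [[0, 0, 0], [0, 0, 14]],
    [[0, 0, 0], [0, 0, 21]],
    [[0, 0, 0], [0, 0, 28]],
    [[0, 0, 0], [0, 0, 35]],
    [[0, 0, 0], [0, 0, 42]],
    [[0, 0, 0], [0, 0, 49]],
    [[0, 0, 0], [0, 0, 54]],
  ],
)

```text
time_s: 13.8
position: [0.4962, 0.0225, 0.2487]
tcp_rot: [3.14, 0.001, 2.209]
contact_force: [-0.9, 2.1, 5.3]
grip_width: 0.0154
finger_force: 59.1
```

```bash
python3 go.py .4965 .0230 .248 1.9336; python3 -c "
from workcell import robot;print(robot.read_state()['moment'])"
```

```text
t 13.8 pos [0.4962 0.0225 0.2487] rot [3.1401 0.001  2.2094] F [-0.9412  2.0662  5.2697] w 0.015374741437370816 ff 59.14099931716919 j [ 0.0453  0.3344 -0.4747  0.7598  0.      0.9775]
shift [0.2 0.5 0.7] turn [ 0.09  0.05 15.8 ]
[0.13833887 0.46761662 0.21723834]
```

Emit:
move_arm(
  rows=[
    [[0, 0, 0], [0, 0, 5]],
    [[0, 0, 0], [0, 0, 10]],
    [[0, 0, 0], [0, 0, 13]],
    [[0, 0, 0], [0, 0, 15]],
    [[0, 0, 0], [0, 0, 15]],
    [[0, 0, 0], [0, 0, 15]],
  ],
)

```text
time_s: 14.4
position: [0.4962, 0.0225, 0.2487]
tcp_rot: [3.14, 0.001, 1.952]
contact_force: [-1.2, 1.0, 6.4]
grip_width: 0.0155
finger_force: 59.2
```

```bash
python3 go.py .4965 .0230 .248 1.9336
python3 - <<'E'
from snap import *
import numpy as np
print(robot.read_state()['moment'])
s=snap('scene','5')
cv2.imwrite('pics/c6.png',cv2.resize(s[160:260,280:400],(720,600),interpolation=cv2.INTER_CUBIC))
E
```

```text
t 14.4 pos [0.4962 0.0225 0.2487] rot [3.14   0.0006 1.9518] F [-1.1643  0.9827  6.3936] w 0.015462367679004226 ff 59.1910046339035 j [ 0.0453  0.3343 -0.4748  0.7599 -0.      1.2351]
shift [0.3 0.5 0.7] turn [0.09 0.03 1.04]
[0.16593861 0.46621194 0.18365582]
```

View pics/c6.png

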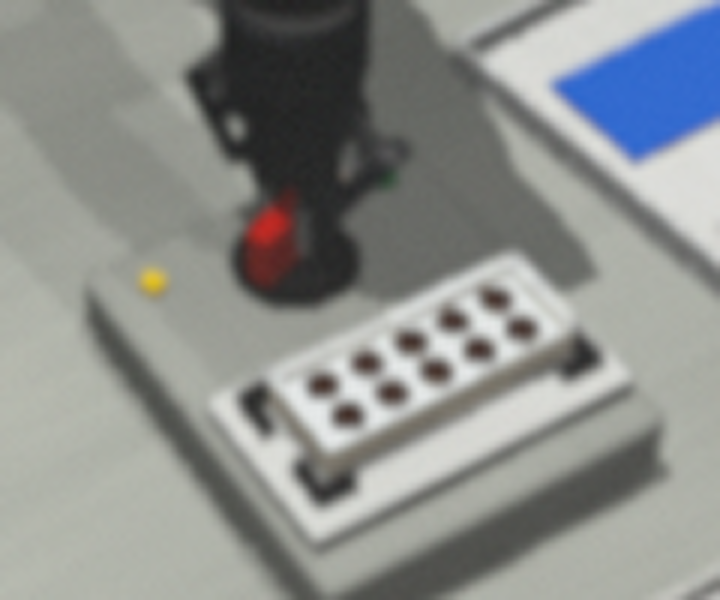

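The bar has turned with the gripper and the mould sits undisturbed on the plate. I push slightly further to feel the stop, then hold.

Emit:
move_arm(
  rows=[
    [[0, 0, 0], [0, 0, 1.5]],
    [[0, 0, 0], [0, 0, 3]],
    [[0, 0, 0], [0, 0, 3]],
    [[0, 0, 0], [0, 0, 3]],
    [[0, 0, 0], [0, 0, 3]],
    [[0, 0, 0], [0, 0, 3]],
    [[0, 0, 0], [0, 0, 3]],
    [[0, 0, 0], [0, 0, 3]],
  ],
)

```text
time_s: 15.25
position: [0.4962, 0.0226, 0.2487]
tcp_rot: [3.14, 0.001, 1.903]
contact_force: [-2.0, 0.8, 6.8]
grip_width: 0.0151
finger_force: 65.3
```

```bash
python3 -c "
from workcell import robot;print(robot.read_state()['moment'],robot.read_state()['tcp_rot'])"
```

```text
[0.07359066 0.43755445 1.58432419] [3.14002133e+00 1.01154260e-03 1.90323671e+00]
```

The moment rises to 1.6 N m, so the knob is at its stop. I hold a little longer, then let go.

Emit:
move_arm(
  rows=[
    [[0, 0, 0], [0, 0, -1]],
    [[0, 0, 0], [0, 0, -1]],
    [[0, 0, 0], [0, 0, -1]],
    [[0, 0, 0], [0, 0, -1]],
  ],
)

```text
time_s: 15.65
position: [0.4962, 0.0226, 0.2487]
tcp_rot: [3.14, 0.001, 1.92]
contact_force: [-1.6, -0.1, 5.7]
grip_width: 0.0149
finger_force: 61.0
```

Emit:
move_arm(
  rows=[
    [[0, 0, 0], [0, 0, 0]],
    [[0, 0, 0], [0, 0, 0]],
    [[0, 0, 0], [0, 0, 0]],
    [[0, 0, 0], [0, 0, 0]],
    [[0, 0, 0], [0, 0, 0]],
    [[0, 0, 0], [0, 0, 0]],
    [[0, 0, 0], [0, 0, 0]],
    [[0, 0, 0], [0, 0, 0]],
  ],
  hand=-1,
)

```text
time_s: 16.45
position: [0.4964, 0.0222, 0.2484]
tcp_rot: [3.14, 0.001, 1.916]
contact_force: [0.2, 0.2, -0.1]
grip_width: 0.0856
finger_force: 0.0
```

Emit:
move_arm(
  rows=[
    [[0, 0, -10], [0, 0, 0]],
    [[0, 0, -30], [0, 0, 0]],
    [[0, 0, -60], [0, 0, 0]],
    [[0, 0, -90], [0, 0, 0]],
    [[0, 0, -110], [0, 0, 0]],
    [[-40, 0, -110], [0, 0, 0]],
    [[-90, 0, -110], [0, 0, 0]],
    [[-130, 0, -110], [0, 0, 0]],
  ],
)

```text
time_s: 17.25
position: [0.5408, -0.1016, 0.3598]
tcp_rot: [3.138, 0.002, 1.916]
contact_force: [0.5, 0.4, -0.1]
grip_width: 0.0856
finger_force: 0.0
```

```bash
python3 go.py .6163 .0247 .32 1.583;python3 - <<'E'
from snap import *
from geo import *
import geo
s=snap('scene','6');t=snap('top','6')
a=cv2.resize(s[160:260,290:390],(400,400));b=cv2.resize(t[130:230,265:365],(400,400));cv2.imwrite('pics/c7.png',np.hstack([a,b]))
ch=[c for c,a,_ in blobs(s,(310,200,385,250),dark(110)) if 8<a<16]
P=np.array([plane('scene',c,.096) for c in ch]); print(len(ch),P.mean(0) if len(P) else '')
E
```

```text
t 17.25 pos [ 0.5408 -0.1016  0.3598] rot [3.138  0.0023 1.9165] F [ 0.5351  0.4074 -0.1194] w 0.08556110696525752 ff 0.0 j [-0.1856  0.3232 -0.1672  1.076  -0.0002  1.0395]
shift [ 93.3 113.7  40. ] turn [ 0.23  0.1  19.11]
7 [0.6117 0.0175 0.096 ]
```

View pics/c7.png

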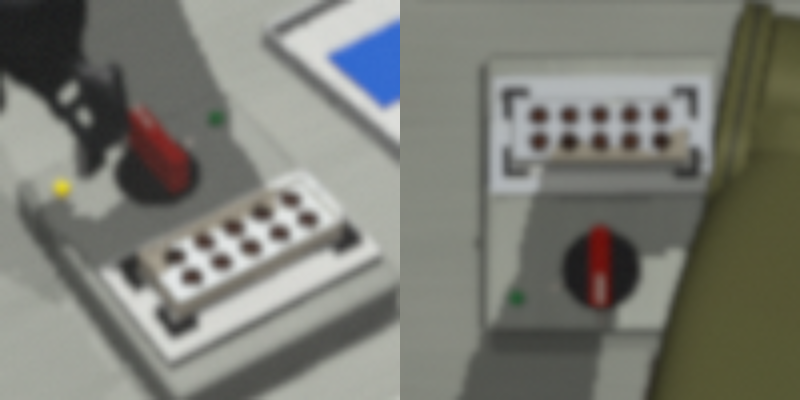

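The knob is back at rest and the mould is at the same pixels as before the twist, so I regrip at the placing pose.

Emit:
move_arm(
  rows=[
    [[30, 38, 0], [0, 0, 6]],
    [[60, 76, 0], [0, 0, 12]],
    [[93, 114, 0], [0, 0, 19]],
    [[93, 114, 0], [0, 0, 19]],
    [[93, 114, 10], [0, 0, 19]],
    [[93, 114, 25], [0, 0, 19]],
    [[93, 114, 40], [0, 0, 19]],
    [[93, 114, 40], [0, 0, 19]],
  ],
)

```text
time_s: 18.15
position: [0.6138, 0.0251, 0.316]
tcp_rot: [-3.137, 0.0, 1.584]
contact_force: [-1.1, -0.1, -0.4]
grip_width: 0.0857
finger_force: 0.0
```

```bash
python3 go.py .6163 .0247 .25 1.583
```

```text
t 18.15 pos [0.6138 0.0251 0.316 ] rot [-3.1374  0.0005  1.5837] F [-1.0542 -0.062  -0.3739] w 0.08567765929135104 ff 0.0 j [ 0.041   0.4601 -0.0692  1.0457 -0.0004  1.5989]
shift [-0.4  2.7 66. ] turn [-0.24  0.03  0.04]
```

Emit:
move_arm(
  rows=[
    [[-0.4, 2.5, 20], [-0.2, 0, 0]],
    [[-0.4, 2.5, 40], [-0.2, 0, 0]],
    [[-0.4, 2.5, 55], [-0.2, 0, 0]],
    [[-0.4, 2.5, 65], [-0.2, 0, 0]],
    [[-0.4, 2.5, 65], [-0.2, 0, 0]],
    [[-0.4, 2.5, 65], [-0.2, 0, 0]],
  ],
)

```text
time_s: 18.75
position: [0.6187, 0.0254, 0.2542]
tcp_rot: [3.136, 0.0, 1.584]
contact_force: [-0.1, 0.1, -0.6]
grip_width: 0.0858
finger_force: 0.0
```

Emit:
move_arm(
  rows=[
    [[0, 0, 0], [0, 0, 0]],
    [[0, 0, 0], [0, 0, 0]],
    [[0, 0, 0], [0, 0, 0]],
    [[0, 0, 0], [0, 0, 0]],
    [[0, 0, 0], [0, 0, 0]],
    [[0, 0, 0], [0, 0, 0]],
    [[0, 0, 0], [0, 0, 0]],
    [[0, 0, 0], [0, 0, 0]],
  ],
  hand=1,
  squeeze=40,
)

```text
time_s: 19.55
position: [0.6186, 0.0258, 0.2546]
tcp_rot: [3.135, 0.0, 1.584]
contact_force: [-1.9, -0.3, 6.3]
grip_width: 0.0549
finger_force: 44.7
```

Emit:
move_arm(
  rows=[
    [[0, 0, -5], [0, 0, 0]],
    [[0, 0, -20], [0, 0, 0]],
    [[0, 0, -50], [0, 0, 0]],
    [[0, 0, -80], [0, 0, 0]],
    [[0, 0, -110], [0, 0, 0]],
    [[0, 0, -120], [0, 0, 0]],
    [[0, 0, -120], [0, 0, 0]],
  ],
)

```text
time_s: 20.25
position: [0.6186, 0.0258, 0.3748]
tcp_rot: [3.133, -0.0, 1.584]
contact_force: [-0.1, -0.1, -2.4]
grip_width: 0.0548
finger_force: 43.9
```

```bash
python3 go.py .4497 .3486 .33 1.618
```

```text
t 20.25 pos [0.6186 0.0258 0.3748] rot [ 3.133  -0.0001  1.5844] F [-0.1219 -0.1008 -2.4109] w 0.05483200718677837 ff 43.87040913105011 j [ 0.0418  0.4309  0.0405  1.1717 -0.0002  1.5989]
shift [ 325.  -164.8   43.4] turn [ 0.5   0.   -1.92]
```

Emit:
move_arm(
  rows=[
    [[44, -22, 0], [0, 0, 0]],
    [[88, -44, 0], [0, 0, -1]],
    [[132, -66, 0], [0, 0, -1.9]],
    [[176, -88, 0], [0, 0, -1.9]],
    [[220, -110, 10], [0, 0, -1.9]],
    [[264, -132, 20], [0, 0, -1.9]],
    [[308, -154, 30], [0.2, 0, -1.9]],
    [[325, -165, 43], [0.2, 0, -1.9]],
  ],
)

```text
time_s: 21.05
position: [0.4464, 0.3515, 0.3272]
tcp_rot: [-3.141, -0.0, 1.622]
contact_force: [1.1, -0.1, -1.5]
grip_width: 0.0551
finger_force: 43.8
```

```bash
python3 go.py .4497 .3486 .25 1.618
```

```text
t 21.05 pos [0.4464 0.3515 0.3272] rot [-3.1407 -0.0001  1.6216] F [ 1.1216 -0.118  -1.5366] w 0.055107722302149054 ff 43.82929891347885 j [ 0.6669  0.3755 -0.1764  1.0195  0.0006  2.1869]
shift [-3.1  3.2 77.2] turn [-0.05 -0.01  0.21]
```

Emit:
move_arm(
  rows=[
    [[-3, 3, 20], [0, 0, 0.2]],
    [[-3, 3, 45], [0, 0, 0.2]],
    [[-3, 3, 65], [0, 0, 0.2]],
    [[-3, 3, 77], [0, 0, 0.2]],
    [[-3, 3, 95], [0, 0, 0.2]],
    [[-3, 3, 110], [0, 0, 0.2]],
    [[-3, 3, 115], [0, 0, 0.2]],
    [[-3, 3, 115], [0, 0, 0.2]],
  ],
)

```text
time_s: 21.85
position: [0.4516, 0.3451, 0.2133]
tcp_rot: [-3.141, 0.002, 1.614]
contact_force: [0.3, -0.6, -1.9]
grip_width: 0.0547
finger_force: 43.8
```

```bash
python3 go.py .4497 .3486 .191 1.618
python3 - <<'E'
from snap import *
import numpy as np
s=snap('scene','7');t=snap('top','7')
a=cv2.resize(s[120:220,345:445],(400,400));b=cv2.resize(t[150:250,180:280],(400,400));cv2.imwrite('pics/c8.png',np.hstack([a,b]))
E
```

```text
t 21.85 pos [0.4516 0.3451 0.2133] rot [-3.1409  0.0018  1.6139] F [ 0.3481 -0.6476 -1.896 ] w 0.05472275743601367 ff 43.77260148525238 j [ 0.6528  0.4783 -0.3409  0.7532 -0.0011  2.1805]
shift [ 3.6 -1.7 22.3] turn [-0.04  0.1  -0.23]
```

View pics/c8.png

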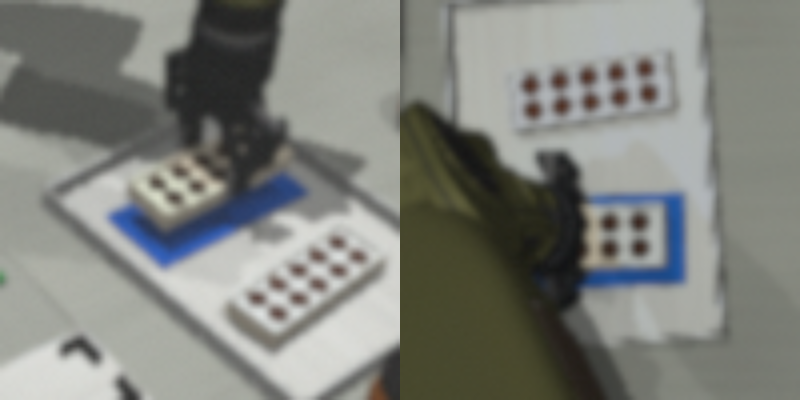

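The mould hovers level over the mat, about 22 mm above it, with blue showing on all sides. Now lower it.

Emit:
move_arm(
  rows=[
    [[3, -1.5, 6], [0, 0, 0]],
    [[3, -1.5, 12], [0, 0, 0]],
    [[3, -1.5, 17], [0, 0, 0]],
    [[3, -1.5, 19], [0, 0, 0]],
    [[3, -1.5, 19], [0, 0, 0]],
  ],
)

```text
time_s: 22.45
position: [0.4503, 0.3484, 0.1951]
tcp_rot: [3.141, 0.001, 1.614]
contact_force: [-0.4, 0.0, -2.6]
grip_width: 0.0548
finger_force: 43.9
```

Emit:
move_arm(
  rows=[
    [[0, 0, 1], [0, 0, 0]],
    [[0, 0, 1], [0, 0, 0]],
  ],
)

```text
time_s: 22.65
position: [0.4506, 0.3486, 0.1947]
tcp_rot: [3.14, -0.0, 1.614]
contact_force: [-0.3, -0.2, -2.5]
grip_width: 0.0548
finger_force: 43.9
```

Emit:
move_arm(
  rows=[
    [[0, 0, 1], [0, 0, 0]],
    [[0, 0, 1], [0, 0, 0]],
  ],
)

```text
time_s: 22.85
position: [0.4506, 0.3486, 0.1937]
tcp_rot: [3.14, 0.0, 1.614]
contact_force: [-0.8, 0.5, -2.7]
grip_width: 0.0548
finger_force: 43.9
```

Emit:
move_arm(
  rows=[
    [[0, 0, 1], [0, 0, 0]],
    [[0, 0, 2], [0, 0, 0]],
    [[0, 0, 2], [0, 0, 0]],
  ],
)

```text
time_s: 23.15
position: [0.4505, 0.3485, 0.1915]
tcp_rot: [3.14, 0.0, 1.614]
contact_force: [-0.2, -0.3, -2.1]
grip_width: 0.055
finger_force: 43.9
```

Emit:
move_arm(
  rows=[
    [[0, 0, 1], [0, 0, 0]],
    [[0, 0, 1], [0, 0, 0]],
  ],
)

```text
time_s: 23.35
position: [0.4506, 0.3486, 0.1908]
tcp_rot: [3.14, -0.0, 1.614]
contact_force: [0.0, -0.3, -0.8]
grip_width: 0.0555
finger_force: 43.9
```

Emit:
move_arm(
  rows=[
    [[0, 0, 1], [0, 0, 0]],
    [[0, 0, 1], [0, 0, 0]],
  ],
)

```text
time_s: 23.55
position: [0.4505, 0.3486, 0.1907]
tcp_rot: [3.139, -0.0, 1.614]
contact_force: [-2.3, -0.9, 7.3]
grip_width: 0.0552
finger_force: 44.8
```

Emit:
move_arm(
  rows=[
    [[0, 0, 0], [0, 0, 0]],
    [[0, 0, 0], [0, 0, 0]],
    [[0, 0, 0], [0, 0, 0]],
    [[0, 0, 0], [0, 0, 0]],
    [[0, 0, 0], [0, 0, 0]],
    [[0, 0, 0], [0, 0, 0]],
    [[0, 0, 0], [0, 0, 0]],
  ],
  hand=-1,
)

```text
time_s: 24.25
position: [0.4506, 0.3486, 0.1896]
tcp_rot: [3.14, 0.0, 1.614]
contact_force: [-0.3, -1.0, -0.6]
grip_width: 0.0852
finger_force: 0.0
```

Emit:
move_arm(
  rows=[
    [[0, 0, -15], [0, 0, 0]],
    [[0, 0, -50], [0, 0, 0]],
    [[0, 0, -90], [0, 0, 0]],
    [[0, 0, -140], [0, 0, 0]],
    [[-45, 0, -160], [0, 0, 0]],
    [[-95, 0, -160], [0, 0, 0]],
    [[-140, 0, -160], [0, 0, 0]],
    [[-180, 0, -160], [0, 0, 0]],
  ],
)

```text
time_s: 25.05
position: [0.4577, 0.1669, 0.3501]
tcp_rot: [3.139, 0.0, 1.614]
contact_force: [0.8, 0.4, -0.1]
grip_width: 0.0853
finger_force: 0.0
```

Emit:
move_arm(
  rows=[
    [[-50, 0, 0], [0, 0, 0]],
    [[-100, 0, 0], [0, 0, 0]],
    [[-150, 0, 0], [0, 0, 0]],
    [[-150, 0, 0], [0, 0, 0]],
    [[-150, 0, 0], [0, 0, 0]],
  ],
)

```text
time_s: 25.55
position: [0.4645, 0.0178, 0.3497]
tcp_rot: [3.14, -0.001, 1.611]
contact_force: [-0.1, 0.0, -0.0]
grip_width: 0.0856
finger_force: 0.0
```

Run:
```python
from snap import *
from geo import *
s=snap('scene','8');t=snap('top','8')
ch=[c for c,a,_ in blobs(t,(200,196,255,224),dark(110)) if 8<a<40]
P=np.array([plane('top',c,.034) for c in ch]); v=np.linalg.svd(P[:,:2]-P[:,:2].mean(0))[2][0]
print(len(ch),P.mean(0),np.arctan2(v[1],v[0]))
b=t[130:250,180:470];cv2.imwrite('pics/c9.png',cv2.resize(b,(783,324)))
```

```text
10 [0.4503 0.3456 0.034 ] 1.6135253305961095
```

View pics/c9.png

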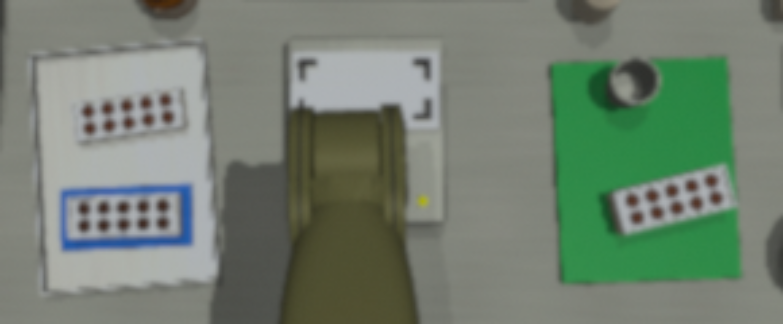

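The mould lies centred on the mat, measured 1 to 3 mm off and aligned with it. The stack, cup and mould_d are where they were, and the arm is clear of everything.

```bash
python3 -c "
from workcell import robot;print(robot.sign_off())"
```

```text
the job is handed in; nothing more can be done
None
```

The job is handed in at about 26 s on the robot clock: the mould was set on the plate, the knob was twisted to its stop, held and sprung back, and the mould now lies about 3 mm from the mat's centre; sign-off returned no verdict.

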